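# Steady the rocking sharpening machine with a wedge

## Task

The disc sharpening machine on the carving bench rocks because one of its feet is too short to reach the bench. Push the wooden wedge along the bench, thin end first, under that foot until it is snug and the rocking stops, then press down firmly on top of the housing at that corner to prove that it stands steady. Only push and press with the fingers: do not pick up or lift the wedge or the machine, do not shove the machine out of its place, and leave everything else on the bench alone; finish with the hand clear.

Things in the scene. Friction and masses are not known exactly. Their poses are not given: they have to be found in the camera images.
- machine: Disc sharpening machine, 5 kg, loose: grey housing 196 x 236 mm (x by y), flat top 108 mm above the bench; a 150 mm disc on top (centre x +12, y -16 mm), tool rest at x +78, y -98 mm, up to 160 mm high. Feet under ears at its corners, x +-105, y +-125 mm; the one at x -105, y +125 is short, so 2 to 3 N down at that corner rocks it. Origin on the bench under the middle; z up; knob panel faces -x.
- foot_tip (a point): Lowest point of the short foot: a rubber dome of 13 mm radius, hanging 4 to 7 mm above the bench (different each time), fixed under a round ear of 38 mm diameter that sticks out at the corner of the base (underside 22 mm, bolt up to 39 mm above the bench).
- press_point (a point): Point on the flat top of the housing, 108 mm above the bench, near the short-foot corner (machine x -68, y +86 mm): where to press. Within 50 mm of it is good, off the disc. A firm press is 5 to 15 N.
- wedge: Loose plain hardwood wedge, 25 g, 80 mm long (x), 36 mm wide (y). Origin in the middle of its underside, on the bench. x points to the thin end: 2 mm thick at x = +40; the thick end, a flat upright face 12 mm high, is at x = -40. Starts with the thin end roughly towards the short foot, 25 to 60 mm from it, not quite in line. Friction holds it: it does not slip back.
- wedge_face (a point): Middle of the wedge's sloping upper face, 7 mm above the bench, over the wedge's origin. Its z axis is square to the slope, its x axis runs down the slope to the thin end (7.1 degrees), its y axis is across the wedge.
- slip_stone: Bystander: grey sharpening slip stone 95 x 30 x 16 mm lying loose beside the wedge. Origin in the middle of its underside.
- palm_gouge: Bystander: short palm gouge, 132 mm long (x), 25 mm high, loose on the bench on the other side of the wedge. Origin on the bench near its middle, blade to +x.
- wax_tin: Bystander: flat round metal tin, 76 mm diameter, 26 mm high, loose. Origin in the middle of its underside.
- mallet: Bystander: round carver's mallet standing on its head, 92 mm diameter, 230 mm high. Origin in the middle of its underside.
- offcut_a: Bystander: loose block of pale wood 62 x 50 x 42 mm. Origin in the middle of its underside.
- offcut_b: Bystander: loose block of dark wood 85 x 45 x 34 mm. Origin in the middle of its underside.
- bench_brush: Bystander: bench brush with a wooden back, about 200 mm long (x), 48 mm high, loose. Origin on the bench near its middle.
Not all that is in view belongs to the job. Leave any pink or purple look-alike of the wedge alone.

How it is judged:
By the outcome, as a careful person would: the job done as asked, in the order asked, and still so for the second after the job is handed in, with the robot touching nothing.
It also fails if it takes over 43 s, if anything falls off the work surface, if the arm or the gripper's body presses on something with over 40 N, if the wrist force passes 120 N, or if a joint passes its speed limit or range.

## Robot

A 6-joint arm with a two-finger parallel gripper is mounted at the origin on the work surface. World frame = base frame: x ahead of the robot, y to its left, z up, the work surface at z = 0. Lengths are in mm, angles in rad, forces in N, time in s.
With the tool pointing down it reaches from about 400 to 925 mm from the base axis. Payload 12.5 kg.
Tool frame: the origin (TCP) lies on the mounting face of the last link; the fingertips stand 190 mm ahead of it and the grasp point (between the pads) lies 171 mm ahead of it; x points along the fingers, y is the direction in which the jaws open and shut, and the axes are right-handed (so a half turn about x gives the same grasp; the last joint's range is limited). The gripper opens to 95 mm and grips with 3 to 60 N. Pads are 20 mm wide; open, the fingers measure 119 mm over their backs; the gripper's body (75 mm by 180 mm) begins 59 mm behind the grasp point.
Start: joints at [-1.247, 0.491, 1.559, -0, 1.092, -0.106], TCP at [260.449, -568.147, 404.761] pointing down, gripper open.
Joint ranges: [-3.1, 3.1], [-0.84, 2.19], [0.05, 2.79], [-1.13, 4.28], [0.06, 2.93], [-2.69, 2.69]. Speed limits (rad/s): [2.22, 2.22, 2.79, 3.14, 3.14, 3.14].

## Interface

Orientations are given as [roll, pitch, yaw] about the fixed x, y, z axes, in that order (R = Rz(yaw) Ry(pitch) Rx(roll)).
In Python, from cell import env, eyes gives the robot as it stands. The module is installed in compiled form; this text tells all that it offers.
- The arm moves only by the tool jog_arm, never from a script. Its argument "deltas" is one flat list of numbers, 7 for each row, row after row: the shift along the tool's x, y, z in mm, then the turn, a rotation vector about the tool's x, y, z in rad, then the opening, from 0 (shut) to 1 (fully open). A call has 1 to 10 rows; each row shifts and turns the pose as measured when the row begins, along the tool's axes as they then stand; what a row does not reach is not made up. A row lasts 1/8 s, in which the tool goes at most 62.5 mm and 10.7 degrees, less where a joint would pass 70% of its speed; a pose out of reach is approached as far as the arm can. A call is refused whole if a number of a shift passes 62.5 or a number of a turn 0.188, either way. A call with a gripper value outside its range is refused whole. The fingers move at their own pace and stop on an object; the grip force is fixed at half the most. Time passes only in rows, so rows that do not move let the fingers close. It gives the time, the measured TCP pose, the force and the opening at its end, in the units of the state.
- env.state(): the state, without advancing time (a new reading comes with each control period).
- eyes.read_camera(name): name is "side" or "top"; returns a dict with "image" (480x640x3 uint8, red, green, blue), "fovy" (degrees; the focal length in pixels is half the picture's height over the tangent of half this angle, whatever the lens; pixels are square), "cx", "cy" (the principal point, pixels), "dist" ([k1, k2, p1, p2, k3] as OpenCV has them; the pictures are not rectified), "world_from_camera" (4x4, takes a point from camera to world coordinates). Camera axes: x right, y up, looking along -z (the intrinsics and any distortion apply to the point x, -y, -z); pixel columns grow to the right and rows downward; lengths in mm; the calibration is good to about 2 mm. A picture is of the moment at which its call begins. There is no depth.
- env.job_done(): hands the job in, once; it reports no verdict.
The state is a dict: "t": time; "joints": joint angles; "qvel": joint speeds; "tau": joint torques, N m; "eef_pos": TCP position; "tcp_rot": TCP orientation; "ft_force": force on the tool from outside, world axes, zero at the start; "moment": the same for the moment, N m; "opening": opening from 0.0 (shut) to 1.0 (fully open).
Only numpy, scipy, OpenCV 4.12 (cv2) and the standard library are available. Lean on these libraries where they do the work, as an engineer would, in place of code of your own. Each camera call takes 0.05 s, during which the arm holds its last target.

## Working session

There is one attempt and no reset: what is moved stays moved. The work goes in short steps, Python scripts to look and compute and a tool call to move; the robot and the scene stay as the last step left them, time stands still between calls to the robot, and variables do not carry over. Pictures are saved under pics/ and viewed, and the job is handed in when it is done.

Besides the shell and the picture viewer there is one more tool, called after "Request:" as name(argument=value, ...) on one line, values as JSON. jog_arm: Moves the arm, as the interface text tells. Its arguments: {"type":"object","properties":{"deltas":{"type":"array","items":{"type":"number"}}},"required":["deltas"]}

```bash
mkdir -p pics; ls; python3 - <<'E'
from cell import env, eyes
import cv2
for n in("side","top"):
    c=eyes.read_camera(n); cv2.imwrite(f"pics/{n}0.png",c["image"][:,:,::-1])
    print(n,c["fovy"],c["cx"],c["cy"],c["dist"],c["world_from_camera"].round(3).tolist())
print(env.state())
E
```

```text
pics
side 55.21654569187812 317.8993949949108 239.35841018984843 [0.03065416 0.         0.         0.         0.        ] [[-0.706, 0.492, -0.51, -16.781], [-0.708, -0.485, 0.513, 611.277], [0.005, 0.723, 0.691, 841.267], [0.0, 0.0, 0.0, 1.0]]
top 55.84860557275695 323.73086448872544 234.57985115494532 [-0.11649819  0.          0.          0.          0.        ] [[0.007, 0.998, -0.058, 466.927], [-1.0, 0.007, -0.007, 50.943], [-0.007, 0.058, 0.998, 1335.122], [0.0, 0.0, 0.0, 1.0]]
{'t': 0.1, 'joints': array([-1.24657604e+00,  4.91487946e-01,  1.55936995e+00, -2.00980936e-05,
        1.09168109e+00, -1.05578283e-01]), 'qvel': array([ 6.96742289e-04, -1.16750240e-03, -3.10764452e-03, -2.50303550e-04,
       -7.38306567e-05,  1.68376076e-03]), 'tau': array([ 4.02203310e-03, -6.13625550e+01, -2.58605504e+01,  6.94243074e-02,
        4.70013125e-02, -6.12020813e-05]), 'eef_pos': array([ 260.45445468, -568.12066849,  404.23352681]), 'tcp_rot': array([-1.6575395 ,  1.56984983,  1.913861  ]), 'ft_force': array([ 0.43769961, -1.0570369 ,  0.14411582]), 'moment': array([0.02213211, 0.01177821, 0.03773614]), 'opening': 0.9976664279880559}
```

View pics/side0.png

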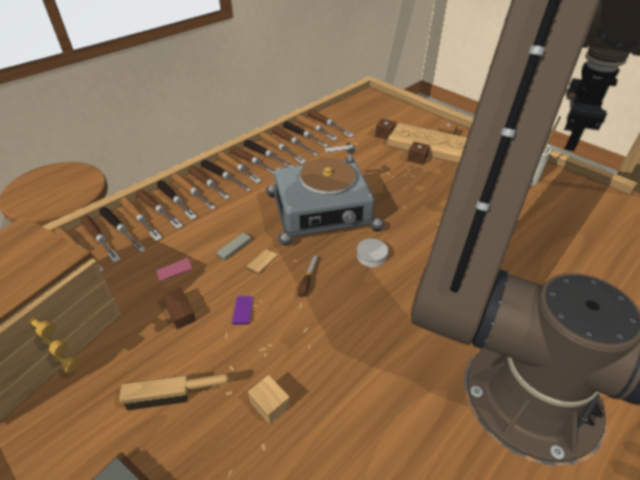

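View pics/top0.png

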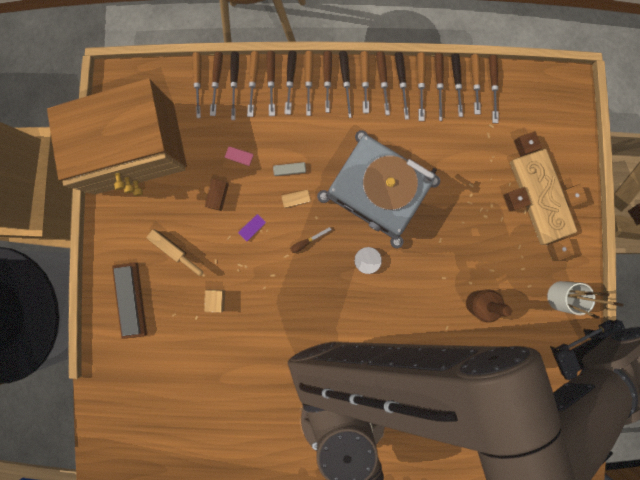

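Top view: the wedge candidates are the pale block at (296,199), the pink look-alike (238,156), the purple look-alike (252,228) and the pale offcut (214,301). I choose (296,199), since it is pale wood, lies between the slip stone (289,169) and the gouge (312,240), and is next to the machine's left foot (323,197).

```bash
cat > h.py <<'E'
import numpy as np, cv2
from cell import env, eyes
class Cam:
    def __init__(s,n):
        c=eyes.read_camera(n); s.im=c["image"]; f=240/np.tan(np.radians(c["fovy"])/2)
        s.K=np.array([[f,0,c["cx"]],[0,f,c["cy"]],[0,0,1.]]); s.d=np.array(c["dist"]); s.T=np.array(c["world_from_camera"])
    def ray(s,p):
        u=cv2.undistortPoints(np.array(p,float).reshape(-1,1,2),s.K,s.d)[:,0]
        d=np.c_[u[:,0],-u[:,1],-np.ones(len(u))]@s.T[:3,:3].T
        return s.T[:3,3],d
    def on(s,p,z):
        o,d=s.ray(p); return o+d*((z-o[2])/d[:,2])[:,None]
    def px(s,P):
        P=np.atleast_2d(P).astype(float); q=(P-s.T[:3,3])@s.T[:3,:3]
        q=q*[1,-1,-1]; return cv2.projectPoints(q,np.zeros(3),np.zeros(3),s.K,s.d)[0][:,0]
    def crop(s,x,y,w,h,k,f):
        cv2.imwrite(f,cv2.resize(s.im[y:y+h,x:x+w],None,fx=k,fy=k,interpolation=cv2.INTER_CUBIC)[:,:,::-1])
E
python3 - <<'E'
from h import *
t=Cam("top"); s=Cam("side")
t.crop(260,120,200,140,4,"pics/t1.png"); s.crop(210,150,190,140,4,"pics/s1.png")
E
```

```text
(no output)
```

View pics/t1.png

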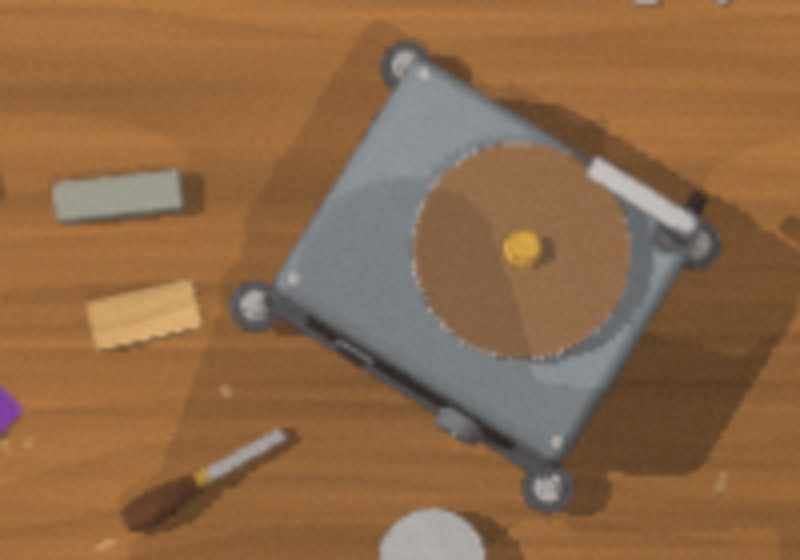

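View pics/s1.png

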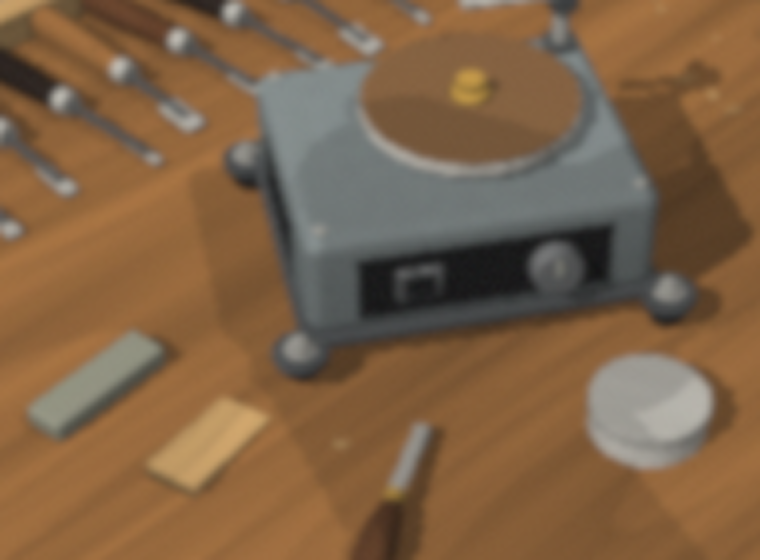

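The top crop confirms a plain pale wood wedge at crop (145,315), with the short foot's ear at (253,304). The stone lies above it at (118,195) and the gouge below it at (205,480). In the side crop the wedge is at (208,445) and the short foot at (300,355).

```bash
cat >> h.py <<'E'
def wedge(c,roi):
    x,y,w,h=roi
    k=4; im=cv2.resize(c.im[y:y+h,x:x+w],None,fx=k,fy=k,interpolation=cv2.INTER_CUBIC)
    hsv=cv2.cvtColor(im,cv2.COLOR_RGB2HSV).astype(int)
    m=((hsv[...,2]>165)&(hsv[...,0]>10)&(hsv[...,0]<25)&(hsv[...,1]>70)).astype(np.uint8)
    n,l,st,ce=cv2.connectedComponentsWithStats(m)
    i=1+st[1:,4].argmax(); m=(l==i).astype(np.uint8)
    cn=max(cv2.findContours(m,cv2.RETR_EXTERNAL,cv2.CHAIN_APPROX_NONE)[0],key=cv2.contourArea)[:,0].astype(float)
    return (cn+.5)/k-.5+[x,y]
E
python3 - <<'E'
from h import *
t=Cam("top"); s=Cam("side")
for c,roi in((t,(275,185,40,28)),(s,(240,240,45,40))):
    cn=wedge(c,roi); P=c.on(cn,7)[:,:2].astype(np.float32)
    r=cv2.minAreaRect(P); print(r); print(cv2.boxPoints(r).round(1).tolist())
    g=c.on(cn,7)
tc=np.array([[253,305],[404,64],[697,242],[547,488]])/4+[260,120]-.375
tl=t.on(tc,30); print("top z30",tl.round(1).tolist())
sc=np.array([[301,350],[249,160],[670,293]])/4+[210,150]-.375
print("side z30",s.on(sc,30).round(1).tolist())
# top corner screws z108
print(t.on(np.array([[292,278],[424,73],[557,441]])/4+[260,120]-.375,108).round(1).tolist())
c=(tl[0]+tl[2])/2; print("centre",c,(tl[1]+tl[3])/2)
vx=(tl[1]-tl[0])+(tl[2]-tl[3]); print("machine yaw",np.degrees(np.arctan2(vx[1],vx[0])),[np.linalg.norm(tl[i]-tl[(i+1)%4]) for i in range(4)])
# other objects
for nm,pts,z in(("stone",[[55,185],[180,172],[184,207],[58,221]],16),("gouge",[[125,520],[205,470],[290,433],[135,530]],12),("tin",[[432,560]],26)):
    print(nm,t.on(np.array(pts)/4+[260,120]-.375,z)[:,:2].round(0).tolist())
E
```

```text
((648.4029541015625, 156.30615234375), (39.23700714111328, 106.71470642089844), 13.074012756347656)
[[617.2000122070312, 203.8000030517578], [641.4000244140625, 99.9000015258789], [679.5999755859375, 108.80000305175781], [655.4000244140625, 212.6999969482422]]
((645.6807250976562, 143.88185119628906), (38.78857421875, 77.4995346069336), 10.8187837600708)
[[619.4000244140625, 178.3000030517578], [633.9000244140625, 102.19999694824219], [672.0, 109.5], [657.5, 185.60000610351562]]
top z30 [[654.7, 63.4, 30.0], [834.4, -46.3, 30.0], [704.1, -261.3, 30.0], [523.2, -150.0, 30.0]]
side z30 [[647.5, 63.9, 30.0], [822.1, -42.6, 30.0], [516.3, -147.6, 30.0]]
[[662.3, 36.2, 108.0], [806.2, -54.3, 108.0], [551.9, -144.9, 108.0]]
centre [679.40918535 -98.9242075   30.        ] [678.8305559  -98.14631336  30.        ]
machine yaw -31.48720707385889 [np.float64(210.56937158037516), np.float64(251.40136084098216), np.float64(212.36883030401307), np.float64(250.67720727787255)]
stone [[745.0, 211.0], [756.0, 118.0], [729.0, 115.0], [718.0, 208.0]]
gouge [[498.0, 156.0], [535.0, 98.0], [563.0, 36.0], [491.0, 149.0]]
tin [[471.0, -67.0]]
```

```bash
python3 - <<'E'
from h import *
t=Cam("top"); s=Cam("side")
t.crop(275,180,60,35,12,"pics/t2.png"); s.crop(240,220,65,55,12,"pics/s2.png")
def tri(a,b):
    o1,d1=t.ray([a]);o2,d2=s.ray([b]);d1=d1[0]/np.linalg.norm(d1);d2=d2[0]/np.linalg.norm(d2)
    k=np.linalg.lstsq(np.c_[d1,-d2],o2-o1,rcond=None)[0]
    p,q=o1+k[0]*d1,o2+k[1]*d2; return ((p+q)/2).round(1),(p-q).round(1)
T=lambda x,y:(x/4+260-.375,y/4+120-.375); S=lambda x,y:(x/4+210-.375,y/4+150-.375)
print(tri(T(292,278),S(318,231)),tri(T(557,441),S(641,184)))
print(tri(T(253,305),S(301,346)),tri(T(404,64),S(249,155)),tri(T(547,488),S(670,287)))
print(tri(T(522,248),S(470,88)))
E
```

```text
(array([661.6,  34.9, 104.1]), array([2.5, 2.5, 0.4])) (array([ 551. , -146.8,  102.9]), array([ 2.5,  2. , -0.2]))
(array([653.3,  61.8,  28.5]), array([3.2, 3.1, 0.5])) (array([833.7, -48.6,  25.4]), array([3.8, 4. , 0.8])) (array([ 521.8, -151.2,   29.7]), array([ 2.9,  2.3, -0.2]))
(array([ 679.9, -119.9,  126.5]), array([2.4, 2.2, 0.1]))
```

View pics/t2.png

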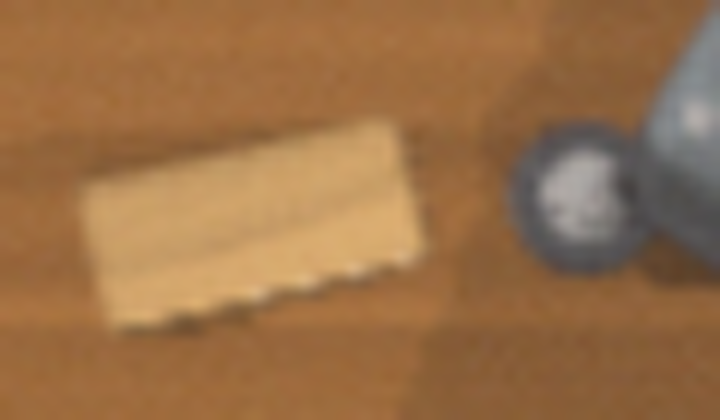

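View pics/s2.png

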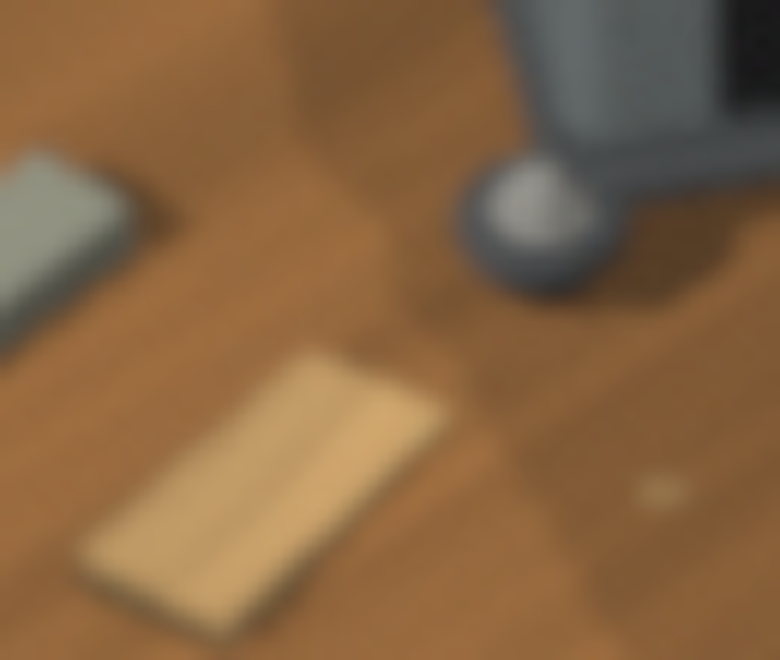

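```bash
python3 - <<'E'
from h import *
t=Cam("top"); s=Cam("side")
def go(c,pts,off,foot,zf):
    p=np.array(pts,float)/12+off-.46
    tk=c.on(p[:2],12)[:,:2]; tn=c.on(p[2:],2)[:,:2]
    a,b=tk.mean(0),tn.mean(0); d=b-a; yaw=np.degrees(np.arctan2(d[1],d[0]))
    f=c.on(np.array([foot])/12.+off-.46,zf)[0,:2]
    g=f-b; u=d/np.linalg.norm(d); n=np.array([-u[1],u[0]])
    print("thick",a,"thin",b,"len",np.linalg.norm(d),"w",np.linalg.norm(tk[0]-tk[1]),np.linalg.norm(tn[0]-tn[1]),"yaw",yaw,"foot",f,"ahead",g@u,"left",g@n, "dir thick->foot",np.degrees(np.arctan2(*(f-a)[::-1])))
go(t,[(82,182),(112,332),(392,120),(425,255)],(275,180),(581,197),24)
go(s,[(80,555),(215,635),(318,350),(450,408)],(240,220),(542,222),24)
E
```

```text
thick [641.54874197 182.05915043] thin [660.60158861 106.11424378] len 78.29840235137624 w 37.89011521653643 34.67980607833363 yaw -75.91646212279538 foot [655.31471321  63.22500425] ahead 40.31358458172091 left -15.564472908530743 dir thick->foot -83.39220142444474
thick [634.19797245 185.41473729] thin [655.50218311 104.5774635 ] len 83.59745346562732 w 36.99777042268944 34.32108503213895 yaw -75.23572839239732 foot [650.13065237  62.50126909] ahead 39.31804724576037 left -15.916992144263668 dir thick->foot -82.61420781994153
```

```bash
cat >> h.py <<'E'
from scipy.spatial.transform import Rotation as Ro
def st():
    s=env.state(); R=Ro.from_euler("xyz",s["tcp_rot"]).as_matrix()
    return s,np.array(s["eef_pos"]),R
def plan(target,yhead):  # tool down, tool y along world yaw yhead (deg)
    s,p,R=st(); y=np.array([np.cos(np.radians(yhead)),np.sin(np.radians(yhead)),0]); x=np.array([0,0,-1.])
    Rt=np.c_[x,y,np.cross(x,y)]
    print("t %.2f"%s["t"],"tip",(p+190*R[:,0]).round(1),"ydir",np.degrees(np.arctan2(R[1,1],R[0,1])).round(2),"ft",s["ft_force"].round(2),"open",round(s["opening"],3))
    print("tool shift",(R.T@(np.array(target)-(p+190*R[:,0]))).round(1),"(of tip)  rotvec",Ro.from_matrix(R.T@Rt).as_rotvec().round(3), "joints",s["joints"].round(2))
    return R
E
python3 - <<'E'
from h import *
print(plan((633,205,60),14.4).round(2)); plan((633,205,60),194.4)
t=Cam("top"); print(t.on([[487,305],[508,311]],230).round(0), t.on([[487,305]],60).round(0))
E
```

```text
t 0.50 tip [ 260.5 -568.2  214.7] ydir -65.37 ft [-0.13  0.63  0.44] open 0.997
tool shift [ 154.7 -547.6 -660.9] (of tip)  rotvec [-1.392  0.    -0.   ] joints [-1.25  0.49  1.56 -0.    1.09 -0.11]
[[-0.    0.42 -0.91]
 [-0.   -0.91 -0.42]
 [-1.    0.    0.  ]]
t 0.50 tip [ 260.5 -568.2  214.7] ydir -65.37 ft [-0.13  0.63  0.44] open 0.997
tool shift [ 154.7 -547.6 -660.9] (of tip)  rotvec [ 1.749 -0.    -0.   ] joints [-1.25  0.49  1.56 -0.    1.09 -0.11]
[[ 360. -345.  230.]
 [ 345. -398.  230.]] [[ 343. -406.   60.]]
```

Request:
jog_arm(deltas=[-50,0,0,0,0,0,0.1,-50,0,0,0,0,0,0.1,0,-38,-46,0,0,0,0.1,0,-38,-46,0,0,0,0.1,0,-38,-46,0,0,0,0.1,0,-38,-46,0,0,0,0.1,0,-38,-46,0,0,0,0.1,0,-38,-46,0,0,0,0.1,0,-38,-46,0,0,0,0.1,0,-38,-46,0,0,0,0.1])

```text
t: 1.8
eef_pos: [472.3, -128.8, 508.6]
tcp_rot: [2.365, 1.567, -0.354]
ft_force: [0.4, -0.5, 0.2]
opening: 0.103
```

```bash
python3 -c "
from h import *
plan((633,205,60),14.4)"
```

```text
t 1.80 tip [ 472.9 -129.   318.6] ydir -65.78 ft [ 0.4 -0.5  0.2] open 0.103
tool shift [ 258.7 -239.6 -282.3] (of tip)  rotvec [-1.399 -0.    -0.004] joints [-0.4   0.2   1.73  0.    1.22  0.75]
```

Request:
jog_arm(deltas=[0,-38,-46,0,0,0,0.1,0,-38,-46,0,0,0,0.1,0,-38,-46,0,0,0,0.1,0,-38,-46,0,0,0,0.1,0,-38,-46,0,0,0,0.1,20,-38,-46,0,0,0,0.1,30,0,0,-0.175,0,0,0.1,30,0,0,-0.175,0,0,0.1,30,0,0,-0.175,0,0,0.1,30,0,0,-0.175,0,0,0.1])

```text
t: 3.05
eef_pos: [634.2, 207.5, 367.7]
tcp_rot: [1.926, 1.56, -0.066]
ft_force: [0.4, 0.1, -0.4]
opening: 0.103
```

```bash
python3 -c "
from h import *
plan((633,210,60),14.4)"
```

```text
t 3.05 tip [636.2 207.3 177.7] ydir -24.16 ft [ 0.38  0.11 -0.45] open 0.103
tool shift [117.6  -5.1  -0.7] (of tip)  rotvec [-0.673 -0.    -0.011] joints [ 0.22  0.59  1.49 -0.    1.06  0.64]
```

Request:
jog_arm(deltas=[30,-2,0,-0.17,0,0,0.1,30,-2,0,-0.17,0,0,0.1,30,0,0,-0.17,0,0,0.1,20,0,0,-0.16,0,0,0.1,0,0,0,0,0,0,0.1])

```text
t: 3.68
eef_pos: [631.1, 208.7, 251.9]
tcp_rot: [1.089, 1.564, -0.211]
ft_force: [-0.3, 0.8, -0.4]
opening: 0.102
```

```bash
python3 -c "
from h import *
plan((633,208,5),14.4)
t=Cam('top'); s=Cam('side')
t.crop(255,140,110,80,7,'pics/t3.png'); s.crop(210,180,110,100,6,'pics/s3.png')
p=np.array(st()[1]); 
print(t.px([st()[1]+190*st()[2][:,0]]),s.px([st()[1]+190*st()[2][:,0]]))
"
```

```text
t 3.67 tip [632.4 208.4  61.9] ydir 15.51 ft [-0.28  0.82 -0.41] open 0.102
tool shift [56.9  0.1  0.4] (of tip)  rotvec [ 0.019  0.003 -0.006] joints [ 0.22  0.71  1.59 -0.    0.83 -0.05]
[[271.44305924 201.3857334 ]] [[242.15599017 259.45900135]]
```

View pics/t3.png

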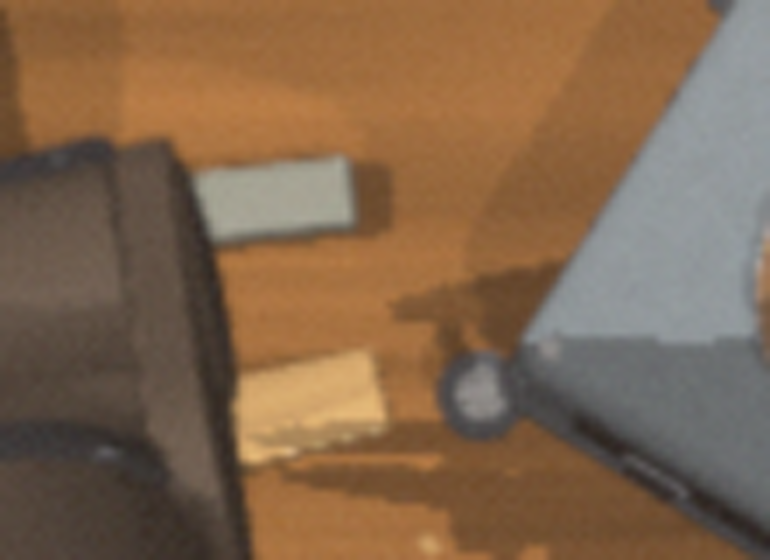

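View pics/s3.png

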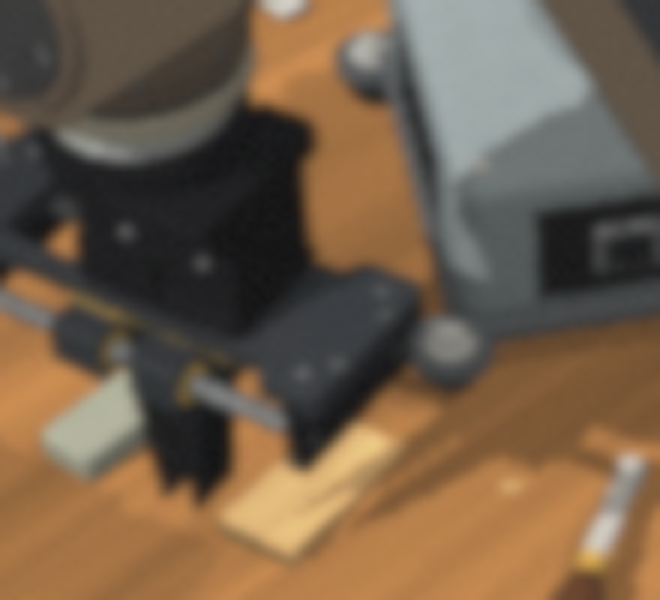

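The side view shows the fingers behind the thick end, tips at crop (165,490) and (205,500), with the thick end at (220,520)–(290,555). The gripper hides the thick end in the top view, but the thin end and foot are still clear. Next I lower the fingers.

Request:
jog_arm(deltas=[28,0,0,0.01,0,0,0.1,20,0,0,0.01,0,0,0.1,6,0,0,0,0,0,0.1,0,0,0,0,0,0,0.1])

```text
t: 4.28
eef_pos: [633.2, 209.1, 202.5]
tcp_rot: [1.373, 1.554, 0.042]
ft_force: [-0.0, -0.7, 0.1]
opening: 0.095
```

```bash
python3 -c "
from h import *
R=plan((633,208,5),14.4)
t=Cam('top'); s=Cam('side')
t.crop(255,140,110,80,7,'pics/t4.png'); s.crop(210,210,100,75,8,'pics/s4.png')
tip=st()[1]+190*R[:,0]
for a in(-16,16):
  for b in(-10,10): print(a,b,((s.px([tip+R@[0,a,b]])-[210,210]+.5)*8).round(0))
"
```

```text
t 4.28 tip [636.3 209.2  12.6] ydir 13.72 ft [-0.02 -0.73  0.09] open 0.095
tool shift [ 7.5 -3.7  0.4] (of tip)  rotvec [-0.012  0.003 -0.016] joints [ 0.22  0.78  1.61 -0.    0.74 -0.02]
-16 -10 [[293. 554.]]
-16 10 [[334. 512.]]
16 -10 [[209. 511.]]
16 10 [[250. 470.]]
```

View pics/s4.png

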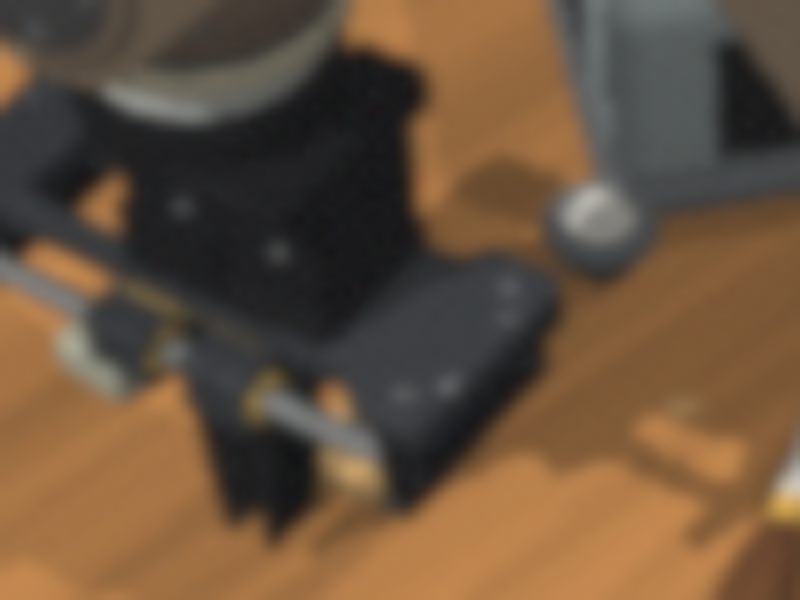

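```bash
python3 -c "
from h import *
s=Cam('side')
f=lambda x,y,k,o:np.array([[x/k+o[0]-.5,y/k+o[1]-.5]])
print(s.on(f(185,497,6,(210,180)),62), 'state 632.4 208.4, minus 10 heading back ->', 632.4-2.5,208.4+9.7)
print(s.on(f(255,530,8,(210,210)),12.6),'state 636.3 209.2, back edge ->',636.3-2.4,209.2+9.7)
print(s.on(f(220,520,6,(210,180)),12),s.on(f(290,557,6,(210,180)),12))
"
```

```text
[[630.40052284 216.54325561  62.        ]] state 632.4 208.4, minus 10 heading back -> 629.9 218.1
[[634.36107204 217.2299551   12.6       ]] state 636.3 209.2, back edge -> 633.9 218.89999999999998
[[651.55829343 189.06008561  12.        ]] [[615.58029829 181.72364686  12.        ]]
```

The side camera agrees with the arm to about 1 mm, so I'll use it: thick end (634,185), foot (650,62.5). Next I shift sideways, open the fingers a little wider for a stable push, and go down.

Request:
jog_arm(deltas=[0,-7,0,-0.01,0,-0.016,0.17,6,0,0,0,0,0,0.17,2,0,0,0,0,0,0.17,0,0,0,0,0,0,0.17])

```text
t: 4.92
eef_pos: [626.0, 207.3, 195.4]
tcp_rot: [0.296, 1.567, -1.025]
ft_force: [-0.2, 0.8, -0.2]
opening: 0.173
```

```bash
python3 -c "
from h import *
R=plan((628.5,208,4),14.4)"
```

```text
t 4.92 tip [626.3 206.7   5.4] ydir 14.35 ft [-0.2   0.8  -0.15] open 0.173
tool shift [ 1.4  2.4 -0.7] (of tip)  rotvec [-0.001  0.003 -0.001] joints [ 0.22  0.78  1.63 -0.01  0.73 -0.03]
```

Request:
jog_arm(deltas=[1,1,5,0,0,0,0.17,0,1,5,0,0,0,0.17,0,0,5,0,0,0,0.17,0,0,5,0,0,0,0.17,0,0,5,0,0,0,0.17,0,0,0,0,0,0,0.17])

```text
t: 5.68
eef_pos: [635.0, 181.5, 194.5]
tcp_rot: [0.394, 1.567, -0.927]
ft_force: [0.5, 0.1, -0.2]
opening: 0.168
```

```bash
cat >> h.py <<'E'
def shots(i):
    R=plan((628.5,208,4),14.4)
    t=Cam('top'); s=Cam('side'); tip=st()[1]+190*R[:,0]
    t.crop(265,160,80,60,10,f'pics/t{i}.png'); s.crop(215,210,90,70,8.8,f'pics/s{i}.png')
    print("finger centre px top",((t.px([tip+R@[0,0,10]])-[265,160]+.5)*10).round(0),"side",((s.px([tip+R@[0,0,10]])-[215,210]+.5)*8.8).round(0))
E
python3 -c "
from h import *
shots(5)"
```

```text
t 5.67 tip [635.4 180.9   4.5] ydir 14.31 ft [ 0.51  0.12 -0.23] open 0.168
tool shift [  0.4   0.  -28. ] (of tip)  rotvec [-0.002  0.003 -0.001] joints [ 0.18  0.79  1.63 -0.    0.73 -0.07]
finger centre px top [[219. 431.]] side [[361. 510.]]
```

View pics/t5.png

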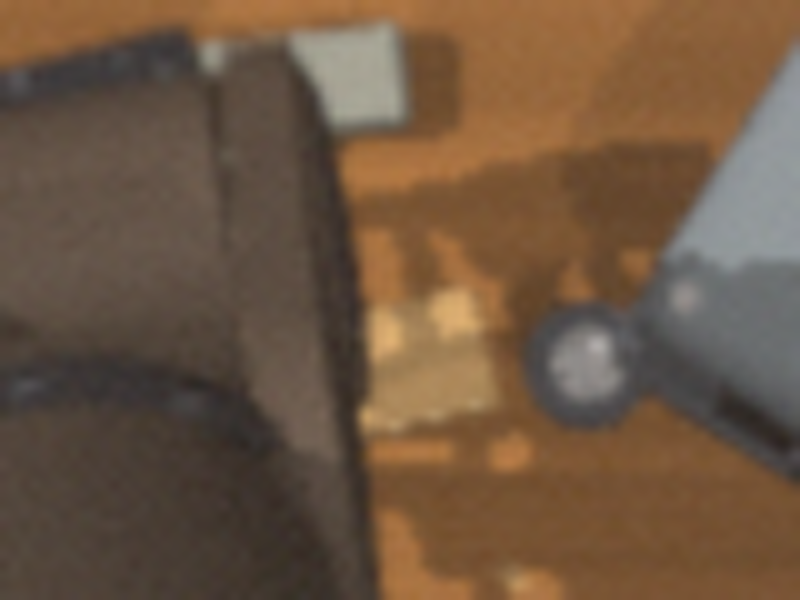

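View pics/s5.png

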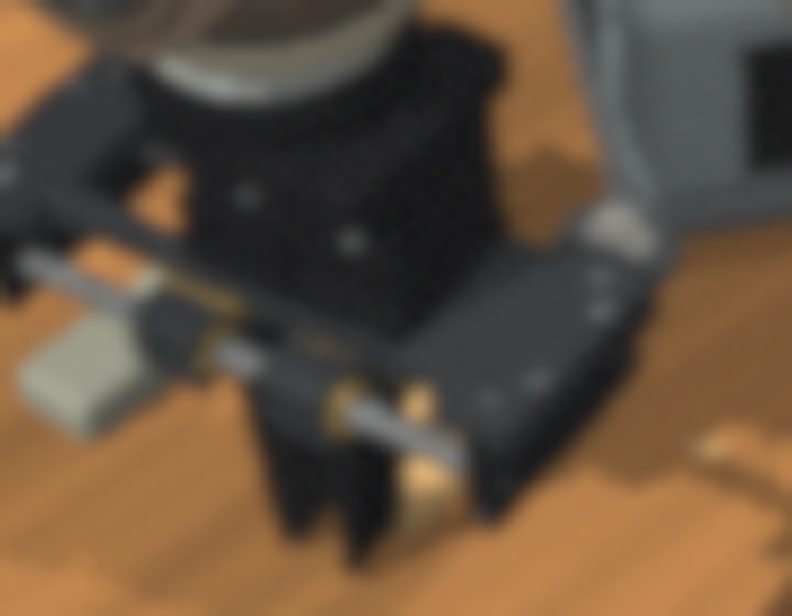

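Top view: the wedge advanced square to the fingers. The thin edge is centred at (487,346) and the foot is at (588,362). Next I push along a gentle right-hand arc to line the wedge up with the foot.

Request:
jog_arm(deltas=[0,1.5,4.4,0.03,0,0,0.17,0,1.5,4.4,0.03,0,0,0.17,0,1.5,4.4,0.03,0,0,0.17,0,1.5,4.4,0.03,0,0,0.17,0,1.5,4.4,0.03,0,0,0.17,0,1.5,4.4,0.03,0,0,0.17,0,0,0,0,0,0,0.17])

```text
t: 6.65
eef_pos: [649.2, 155.8, 194.6]
tcp_rot: [0.587, 1.567, -0.927]
ft_force: [-0.1, -1.0, 0.6]
opening: 0.171
```

```bash
python3 -c "
from h import *
shots(6)"
```

```text
t 6.65 tip [649.6 155.2   4.6] ydir 3.26 ft [-0.1  -0.97  0.58] open 0.171
tool shift [  0.4 -18.  -53.9] (of tip)  rotvec [-0.194  0.003 -0.002] joints [ 0.14  0.79  1.61 -0.    0.74  0.08]
finger centre px top [[307. 390.]] side [[405. 441.]]
```

View pics/t6.png

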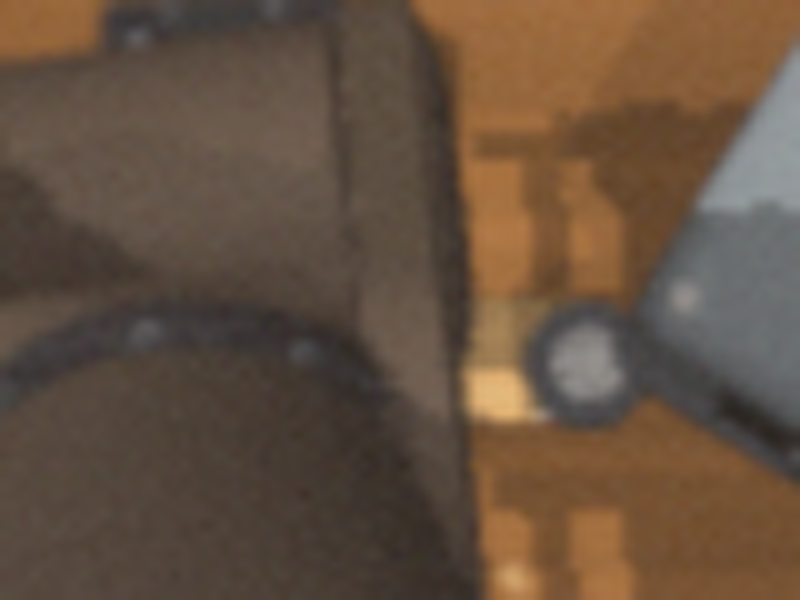

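View pics/s6.png

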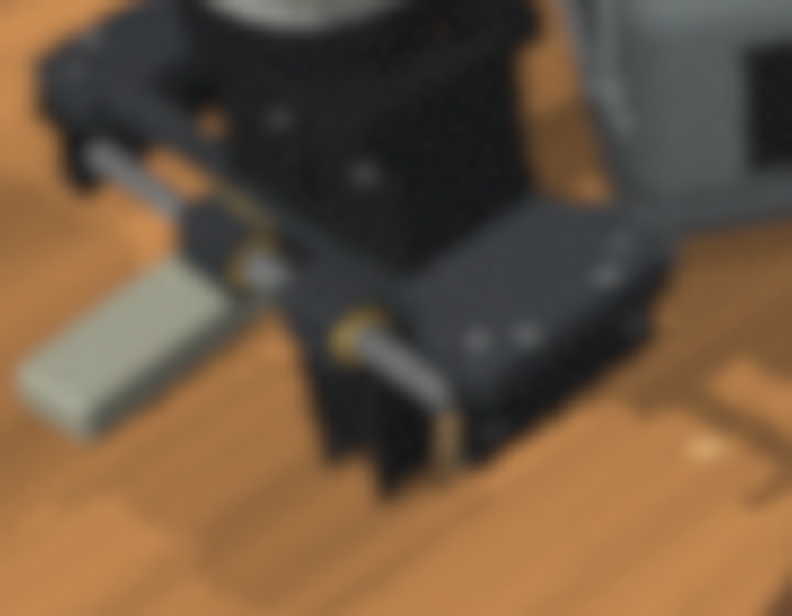

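Top view: the thin edge is now under the ear. The wedge spans rows 302–422 and the foot is at (588,362). Parallax puts the true foot centre near row 373, so I continue the turn a little and then go straight and slower.

Request:
jog_arm(deltas=[0,1.3,4,0.03,0,0,0.17,0,1.3,4,0.03,0,0,0.17,0,1.3,4,0.03,0,0,0.17,0,1.3,4,0.03,0,0,0.17,0,0,0,0,0,0,0.17])

```text
t: 7.38
eef_pos: [654.7, 139.3, 194.7]
tcp_rot: [0.749, 1.567, -0.892]
ft_force: [0.1, 0.1, -0.1]
opening: 0.17
```

```bash
python3 -c "
from h import *
shots(7)"
```

```text
t 7.38 tip [655.1 138.8   4.7] ydir -4.03 ft [ 0.08  0.06 -0.14] open 0.17
tool shift [  0.4 -31.4 -67.2] (of tip)  rotvec [-0.322  0.003 -0.002] joints [ 0.11  0.79  1.6  -0.    0.74  0.18]
finger centre px top [[363. 376.]] side [[439. 404.]]
```

View pics/t7.png

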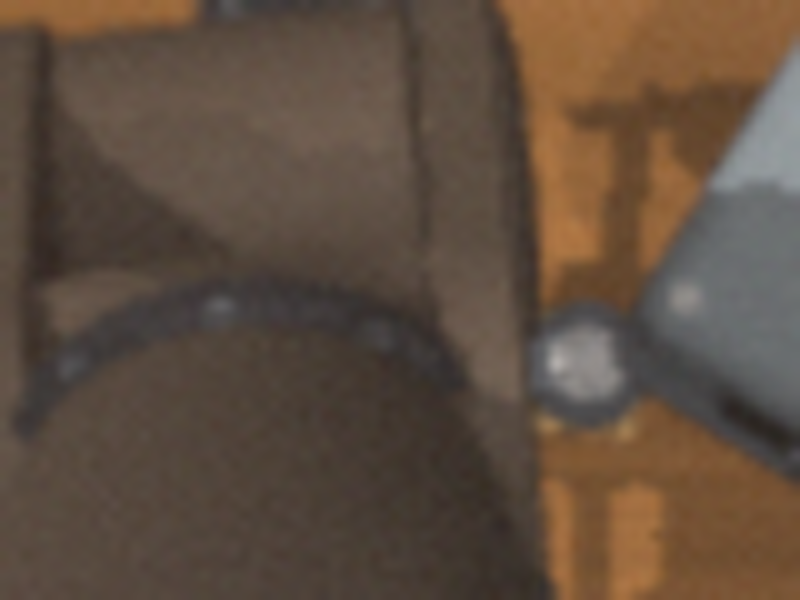

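View pics/s7.png

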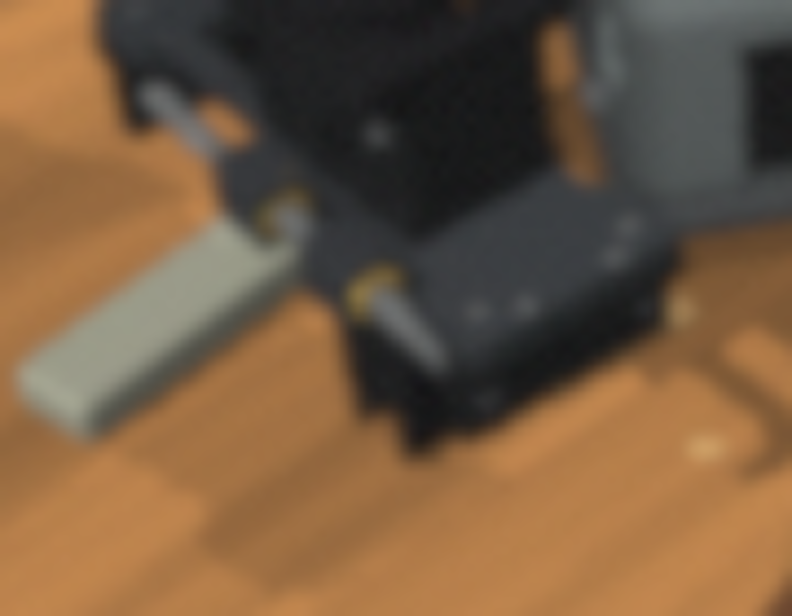

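The thin end is about 13 mm past the foot centre, and the wedge's lower edge, at row 425, shows it laterally centred to about 2 mm. Next I push straight and slowly, watching the force.

Request:
jog_arm(deltas=[0,0,2,0,0,0,0.17,0,0,2,0,0,0,0.17])

```text
t: 7.72
eef_pos: [654.2, 136.5, 194.8]
tcp_rot: [1.163, 1.568, -0.477]
ft_force: [0.2, 6.5, 0.0]
opening: 0.166
```

Request:
jog_arm(deltas=[0,0,2,0,0,0,0.17,0,0,2,0,0,0,0.17])

```text
t: 7.98
eef_pos: [653.8, 134.2, 194.9]
tcp_rot: [1.953, 1.567, 0.313]
ft_force: [0.7, 10.9, -1.3]
opening: 0.169
```

Request:
jog_arm(deltas=[0,0,2,0,0,0,0.17,0,0,0,0,0,0,0.17])

```text
t: 8.22
eef_pos: [653.6, 133.8, 194.9]
tcp_rot: [2.225, 1.565, 0.587]
ft_force: [0.0, 0.4, -0.1]
opening: 0.171
```

The force rose to 6.5 N and then 10.9 N, so the wedge has engaged. I check that the machine has not moved.

```bash
python3 -c "
from h import *
shots(8)
t=Cam('top'); s=Cam('side')
for c,n,(x,y,w,h) in((t,'top',(345,125,100,120)),(s,'side',(320,140,70,100))):
    a=cv2.cvtColor(cv2.imread(f'pics/{n}0.png'),cv2.COLOR_BGR2GRAY)[y:y+h,x:x+w].astype(np.float32)
    b=cv2.cvtColor(c.im,cv2.COLOR_RGB2GRAY)[y:y+h,x:x+w].astype(np.float32)
    print(n,cv2.phaseCorrelate(a,b,cv2.createHanningWindow((w,h),cv2.CV_32F)))
"
```

```text
t 8.22 tip [654.4 134.3   4.9] ydir -3.88 ft [ 0.05  0.38 -0.1 ] open 0.171
tool shift [  1.  -30.9 -71.7] (of tip)  rotvec [-0.319 -0.003 -0.005] joints [0.1  0.79 1.61 0.   0.74 0.17]
finger centre px top [[379. 378.]] side [[453. 396.]]
top ((0.45423061463616676, -0.26720899809158283), 0.7549556686083476)
side ((7.228055419456599, -22.356399075383905), 0.031028543048434786)
```

View pics/t8.png

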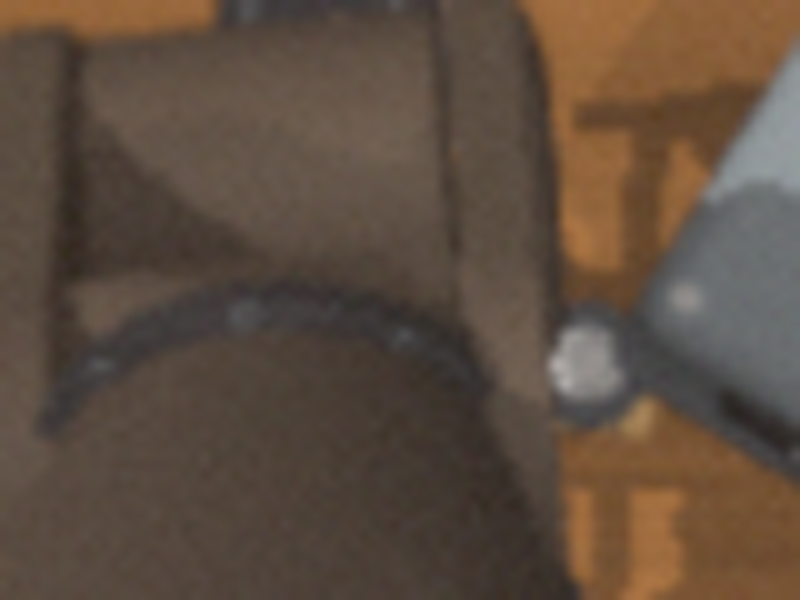

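```bash
python3 -c "
from h import *
s=Cam('side')
o=np.array([215,210])
print(s.on(np.array([[655,235],[665,275],[480,430],[445,360],[620,235]])/8.8+o-.5,85).round(0))
"
```

```text
[[598.  92.  85.]
 [584. 101.  85.]
 [575. 174.  85.]
 [601. 164.  85.]
 [605.  99.  85.]]
```

View pics/s8.png

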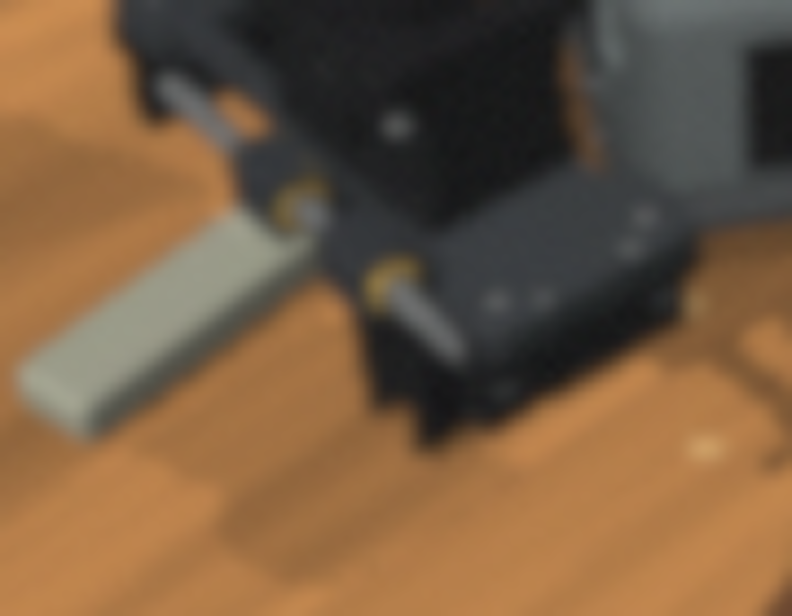

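```bash
python3 -c "
from h import *
s=Cam('side')
s.crop(200,120,160,140,5,'pics/s8b.png')"
```

```text
(no output)
```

View pics/s8b.png

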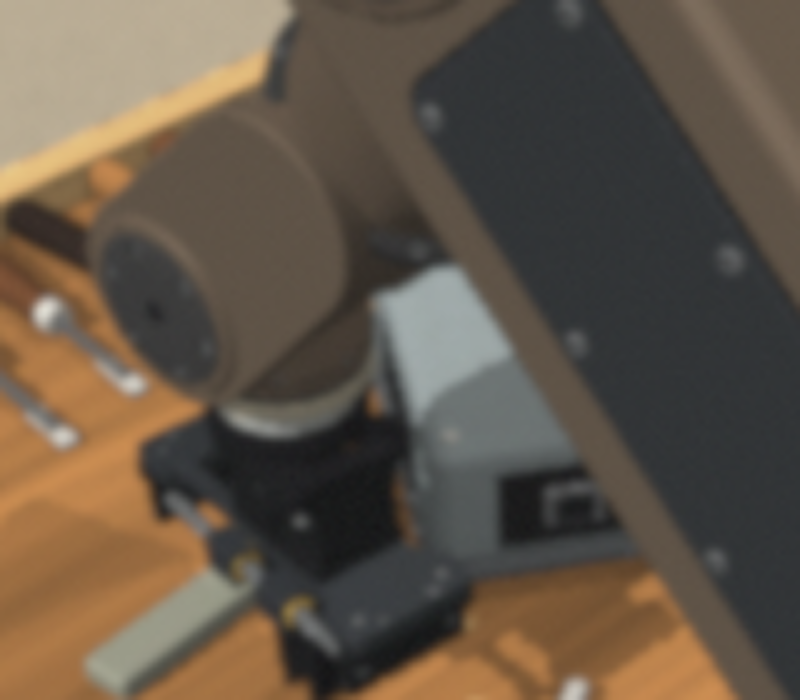

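The gripper body is clear of the housing (its front is at y≈95), so the resistance comes from the foot. One short confirming push.

Request:
jog_arm(deltas=[0,0,1.5,0,0,0,0.17])

```text
t: 8.65
eef_pos: [653.5, 132.7, 195.0]
tcp_rot: [2.355, 1.564, 0.715]
ft_force: [0.1, 12.6, -0.5]
opening: 0.17
```

Request:
jog_arm(deltas=[0,0,1.5,0,0,0,0.17])

```text
t: 8.78
eef_pos: [653.4, 132.2, 195.0]
tcp_rot: [2.447, 1.562, 0.807]
ft_force: [-0.4, 11.4, -1.7]
opening: 0.167
```

The force holds at about 12 N over the last half millimetre, so the wedge is snug. I back off, raise the hand and close the fingers for the press.

Request:
jog_arm(deltas=[0,0,-8,0,0,0,0.17,0,0,-12,0,0,0,0.17,-30,0,-5,0,0,0,0.17,-50,0,0,0,0,0,0,-50,0,0,0,0,0,0,-50,0,0,0,0,0,0,0,0,0,0,0,0,0])

```text
t: 9.65
eef_pos: [654.5, 159.1, 380.3]
tcp_rot: [2.242, 1.566, 0.603]
ft_force: [-0.1, -0.6, -0.5]
opening: 0.004
```

```bash
python3 -c "
from h import *
plan((661.5,10,125),-5)
s=Cam('side');t=Cam('top'); s.crop(210,150,160,130,5,'pics/s9.png'); t.crop(265,140,160,120,5,'pics/t9.png')"
```

```text
t 9.65 tip [655.4 159.7 190.3] ydir -3.89 ft [-0.13 -0.61 -0.49] open 0.004
tool shift [ 64.8  16.  149.1] (of tip)  rotvec [ 0.019 -0.003 -0.004] joints [0.14 0.58 1.46 0.   1.1  0.21]
```

View pics/s9.png

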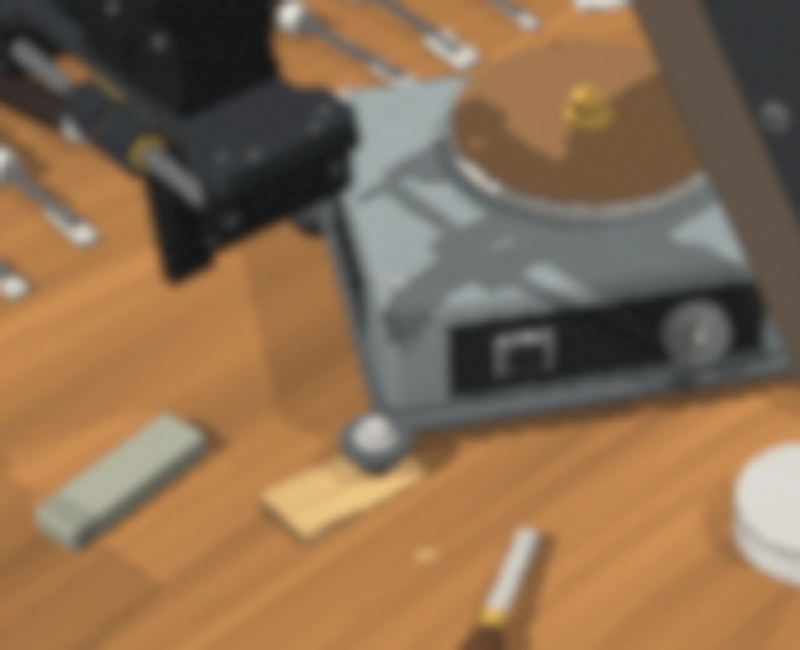

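View pics/t9.png

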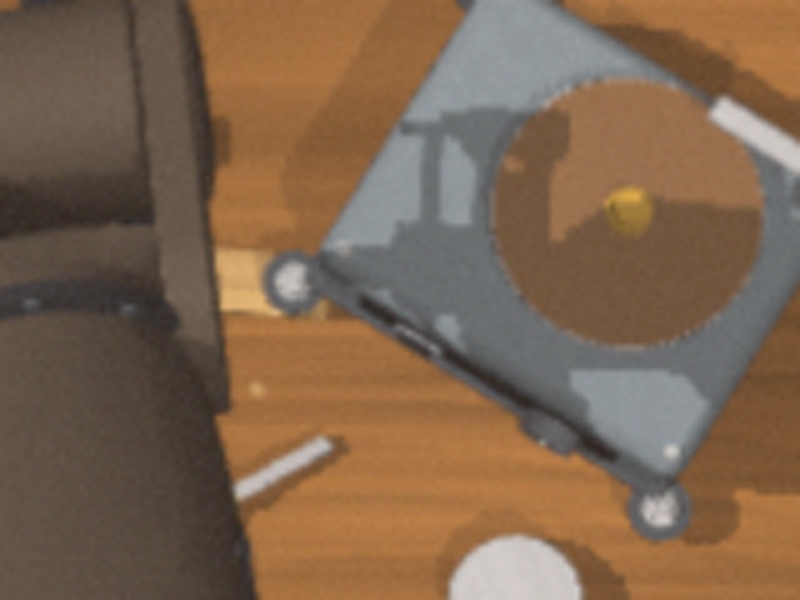

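Both views show the wedge's thin end sticking out beyond the short foot, centred under it. In the side crop the wedge is at (340,490) and the foot at (375,440). The machine's foot has not moved in the picture. Next, to the press point.

Request:
jog_arm(deltas=[0,5,50,0,0,0,0,0,5,50,0,0,0,0,10,5,45,0,0,0,0,25,0,4,0,0,0,0,20,0,0,0,0,0,0,0,0,0,0,0,0,0])

```text
t: 10.5
eef_pos: [658.0, 5.6, 308.7]
tcp_rot: [-1.61, 1.553, 3.035]
ft_force: [-0.4, 0.1, -0.3]
opening: 0.003
```

```bash
python3 -c "
from h import *
plan((661.5,10,112),-5)"
```

```text
t 10.50 tip [654.6   5.9 118.7] ydir -3.85 ft [-0.4   0.13 -0.32] open 0.003
tool shift [ 6.6  6.8 -4.5] (of tip)  rotvec [ 0.02  -0.001  0.018] joints [-0.09  0.64  1.56  0.    0.96 -0.02]
```

Request:
jog_arm(deltas=[3,6,-4,0,0,0.018,0,3,0,0,0,0,0,0])

```text
t: 10.75
eef_pos: [664.9, 9.9, 302.4]
tcp_rot: [2.03, 1.569, 0.392]
ft_force: [0.9, 0.6, 0.6]
opening: 0.002
```

Request:
jog_arm(deltas=[1.5,0,0,0,0,0,0,1.5,0,0,0,0,0,0])

```text
t: 11.0
eef_pos: [664.9, 10.4, 299.8]
tcp_rot: [1.82, 1.568, 0.183]
ft_force: [0.7, 0.1, 0.1]
opening: 0.002
```

Request:
jog_arm(deltas=[1.5,0,0,0,0,0,0])

```text
t: 11.12
eef_pos: [664.9, 10.5, 298.5]
tcp_rot: [1.788, 1.568, 0.152]
ft_force: [0.1, 0.6, -0.5]
opening: 0.001
```

Request:
jog_arm(deltas=[1.5,0,0,0,0,0,0])

```text
t: 11.25
eef_pos: [664.9, 10.5, 297.8]
tcp_rot: [1.772, 1.568, 0.136]
ft_force: [-5.4, 0.6, 15.1]
opening: 0.004
```

Request:
jog_arm(deltas=[0.7,0,0,0,0,0,0])

```text
t: 11.38
eef_pos: [664.8, 10.5, 297.9]
tcp_rot: [1.728, 1.567, 0.091]
ft_force: [-2.3, 0.1, 4.9]
opening: 0.002
```

Request:
jog_arm(deltas=[0.7,0,0,0,0,0,0])

```text
t: 11.5
eef_pos: [664.7, 10.5, 297.9]
tcp_rot: [1.715, 1.567, 0.078]
ft_force: [-1.4, -0.2, 4.4]
opening: 0.003
```

Request:
jog_arm(deltas=[0.7,0,0,0,0,0,0])

```text
t: 11.62
eef_pos: [664.6, 10.5, 297.9]
tcp_rot: [1.698, 1.566, 0.061]
ft_force: [-2.2, -0.0, 4.5]
opening: 0.003
```

Request:
jog_arm(deltas=[1.2,0,0,0,0,0,0,1.2,0,0,0,0,0,0])

```text
t: 11.88
eef_pos: [664.3, 10.6, 297.8]
tcp_rot: [1.675, 1.565, 0.038]
ft_force: [-3.9, -0.4, 11.5]
opening: 0.005
```

Request:
jog_arm(deltas=[1.3,0,0,0,0,0,0,1.3,0,0,0,0,0,0,1.3,0,0,0,0,0,0,1.3,0,0,0,0,0,0])

```text
t: 12.38
eef_pos: [663.7, 10.6, 297.9]
tcp_rot: [1.625, 1.562, -0.012]
ft_force: [-4.1, -0.1, 9.5]
opening: 0.007
```

```bash
python3 -c "
from h import *
plan((661.5,10,112),-5)"
```

```text
t 12.38 tip [665.5  10.6 107.9] ydir -3.77 ft [-4.05 -0.08  9.47] open 0.007
tool shift [-4.2 -3.9  0.8] (of tip)  rotvec [ 0.021 -0.001 -0.009] joints [-0.08  0.66  1.56  0.    0.91 -0.02]
```

The corner is steady: the tip stays at 107.8–107.9 mm for loads from 4.5 to 15 N. I withdraw.

Request:
jog_arm(deltas=[-15,0,0,0,0,0,0,-50,0,0,0,0,0,0,-55,0,0,0,0,0,0,-50,0,0,0,0,0,0,0,0,-50,0,0,0,0,0,0,-50,0,0,0,0,0,0,-50,0,0,0,0,0,0,-50,0,0,0,0,0,0,0,0,0,0,0])

```text
t: 13.5
eef_pos: [674.6, 214.8, 481.6]
tcp_rot: [1.694, 1.554, 0.055]
ft_force: [0.3, -0.4, 0.2]
opening: 0.003
```

```bash
python3 -c "
from h import *
plan((661.5,10,112),-5)
s=Cam('side');t=Cam('top'); s.crop(200,140,180,140,4.4,'pics/s10.png'); t.crop(260,120,200,140,4,'pics/t10.png')"
```

```text
t 13.50 tip [677.7 215.  291.6] ydir -3.94 ft [ 0.25 -0.38  0.17] open 0.003
tool shift [179.1  -5.1 206. ] (of tip)  rotvec [ 0.019 -0.002 -0.017] joints [ 0.22  0.56  1.23 -0.    1.34  0.28]
```

View pics/s10.png

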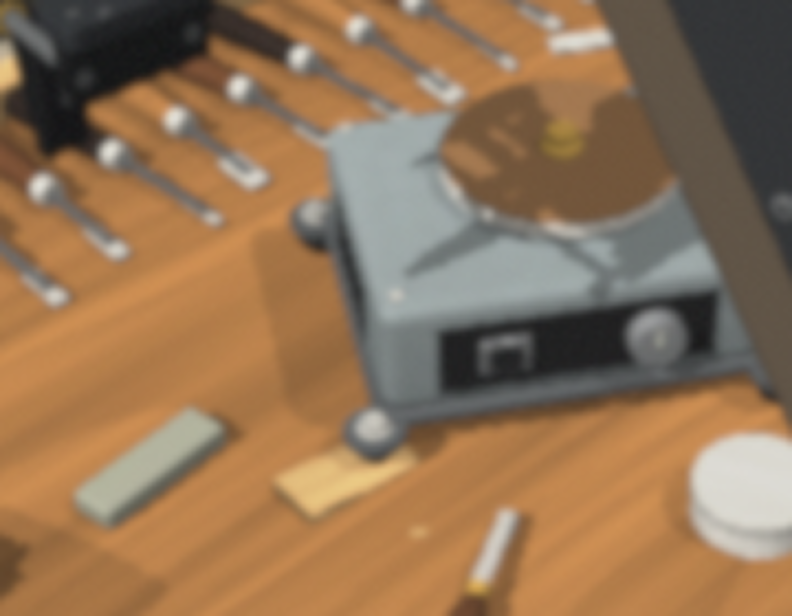

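View pics/t10.png

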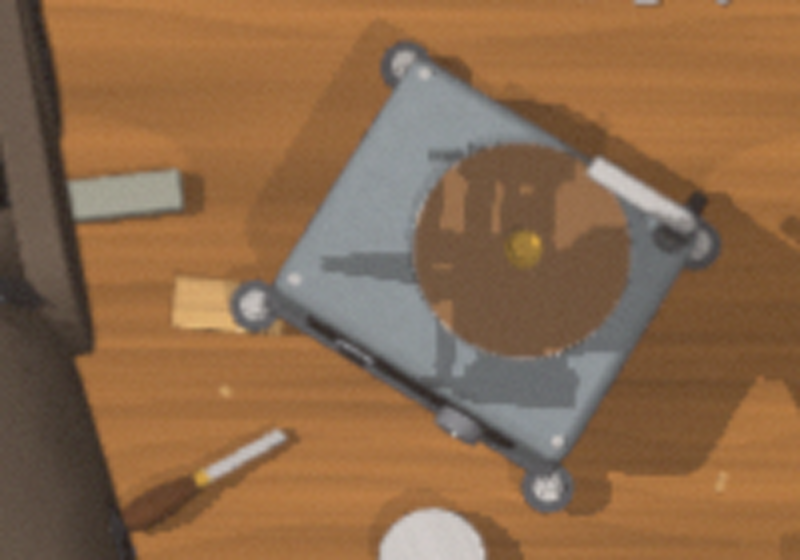

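Side crop: the wedge is still under the foot at (345,475)/(375,432). Top crop: the four feet are at (253,304), (404,64), (697,242) and (547,488), the same pixels as at the start. The stone, gouge and tin have not moved, and the hand is clear. I hand the job in.

```bash
python3 -c "
from cell import env
print(env.job_done(), env.state()['t'])"
```

```text
the job is handed in; nothing more can be done
the job is handed in; nothing more can be done
```

I pushed the wedge, thin end first, along a slight right-hand arc under the short foot until it was snug, then pressed on the housing at that corner, and it stood steady. The job was handed in at about 13.6 s, and no verdict was reported.

- **Wedge:** the push force rose from about 0 to 11–12.6 N and held there over the last half millimetre. In the last pictures the wedge sits under the foot, within about 2 mm of centre.
- **Press:** about 0.9 s of pressing, mostly at 9–11 N, about 4 mm from the asked point. The tip height stayed within 0.1 mm from 4.5 to 15 N, so there was no rocking. The first touch peaked at 15.1 N, just over the 15 N upper figure, and there were up to about 5 N of sideways friction.
- **Last look:** all four machine feet are at the same pixels as at the start. The stone, gouge and tin have not moved, and the hand is clear with no force on it. I did not check the other bystanders in the last crops, but the hand never went down near them.
- **Disagreements:** the two cameras differed by a few millimetres. I went by the side camera, which matched the arm to about 1 mm. An image-shift check of the machine during the push was no use in the side view, because the arm hid part of it; in the top view it gave about half a pixel.

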